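Unstack the finished pieces beside the belt sander

ROBOT

A 6-joint arm with a two-finger parallel gripper is mounted at the origin on the work surface. World frame = base frame: x ahead of the robot, y to its left, z up, the work surface at z = 0. Lengths are in m, angles in rad, forces in N, time in s.
With the tool pointing down it reaches from about 0.35 to 0.875 m from the base axis. Payload 4.2 kg.
Tool frame: the origin (TCP) lies midway between the tips of the shut fingers; the grasp point (between the pads) lies grip_depth behind it (grip_depth is the distance from the TCP to the grasp point, in m); z points along the fingers, y is the line along which they close (so a half turn about z gives the same grasp; the last joint's range is limited). The gripper opens to 85 mm and grips with 20 to 120 N. Pads are 22 mm wide; open, the fingers measure 114 mm over their backs; the gripper's body (76 mm by 85 mm) begins 54 mm behind the grasp point. The pads swing forward as they close: fully open they stand 13 mm farther back than shut.
Start: joints at [1.504, 0.385, 0.008, 0, -1.194, -0.259], TCP at [0.2, 0.592, 0.231] pointing down, gripper open.
Joint ranges: [-3.14, 3.14], [-1.21, 2.06], [-1.07, 1.41], [-3.16, 2.05], [-2.99, -0.16], [-3.1, 3.1]. Speed limits (rad/s): [2.79, 2.79, 3.14, 3.14, 3.14, 3.14].

INTERFACE

Orientations are given as a unit quaternion [x, y, z, w].
In Python, from bench import get_obs, get_image, sign_off, regions_of, grip_depth gives the robot as it stands.
- The arm moves only by the tool hand_motion, called after "Call:" as name(argument=value, ...), one argument or row to a line, values as JSON. Schema: {"type":"object","properties":{"deltas":{"type":"array","items":{"type":"array","prefixItems":[{"type":"array","items":{"type":"number"},"minItems":3,"maxItems":3},{"type":"number"}],"minItems":2,"maxItems":2},"minItems":1,"maxItems":5},"finger_gap":{"type":"number"},"grip_force":{"type":"number"},"only":{"type":"string"},"quiet":{"type":"boolean"},"lines":{"type":"string"}},"required":["deltas"],"additionalProperties":false}. deltas is a list of rows, 1 to 5 of them, each written [[dx, dy, dz], turn]: dx, dy, dz in m, then a turn about the tool's z in rad; each row is the pose to reach, as a shift and turn from the pose commanded when the call began, along the tool's axes at that moment; what a row does not reach only later rows make up. A row lasts 1/12 s, in which the tool goes at most 0.0417 m and 0.125 rad, less where a joint would pass 70% of its speed; a pose out of reach is approached as far as the arm can. finger_gap is the opening from 0.0 (shut) to 1.0 (fully open), set as the call begins (left out keeps the last). The fingers move at their own pace and stop on an object; grip_force is the grip in N (left out, the last holds). Time passes only in rows, so rows that do not move let the fingers close. The tool returns the time, the measured TCP pose, the force, the opening and the grip force at its end. only (a regular expression) keeps the lines of the reply that match it, lines (a string "A,B") keeps lines A to B, and quiet returns only ok. Input that does not fit is refused with a message, and nothing moves.
- get_obs(): the state, without advancing time (a new reading comes with each control period).
- get_image(name): name is "side" or "top"; returns a dict with "image" (400x640x3 uint8, red, green, blue), "depth" (400x640 float32, m along the optical axis (not along the pixel's ray), 0 where there is no reading), "K" (3x3 intrinsics, pixels), "dist_coeffs" ([k1, k2, p1, p2, k3] as OpenCV has them; the pictures are not rectified), "eye" and "attitude" of the camera in the world. Camera axes: x right, y down, z forward; pixel columns grow to the right and rows downward; lengths in m; the calibration is good to about 2 mm. A picture is of the moment at which its call begins.
- sign_off(): hands the job in; it is judged then, once.
Trained networks look in a picture, given as the dict that the camera call returned (one of the last four; its "shot" number tells which), for a name from the list of things; names that differ only in an ending like _2 or _b are one class to them, and where a whole thing is asked for, a point or a joint stands for the part that bears it (a point fixed in the world has none). Each returns a list of dicts, best first, with "score" (0 to 1); they miss things now and then, are a little off and sometimes report something else, mostly with a low value. They report only what shows in the picture. A call takes as long as a camera call. They do not tell look-alikes from the thing itself.
- regions_of(query, picture): "pixels" (400x640 bool, what is visible of it) and "rect" ([left, top, right, bottom] in pixels, round what is visible of it).
The state is a dict: "clock": time; "qpos": joint angles; "qvel": joint speeds; "joint_torque": joint torques, N m; "tcp_pos": TCP position; "tool_rot": TCP orientation; "ft_force": force on the tool from outside, world axes, zero at the start; "moment": the same for the moment, N m; "opening": opening from 0.0 (shut) to 1.0 (fully open); "grasp_force": force on a finger pad.
Only numpy, scipy, OpenCV 4.12 (cv2) and the standard library are available. Lean on these libraries where they do the work, as an engineer would, in place of code of your own. Each camera call takes 0.05 s, during which the arm holds its last target. There are 200 camera calls.

TASK

Take the stack on the cold-working bench apart from the top down, putting each piece away before you lift the next: the yellow glass egg goes point up into the hole of the cork block, the bronze ring over the upright post and down onto its base, the clear goblet foot stem up and flat inside the shallow round wooden dish, and last the closed aluminium canister upright in the middle of the square black rubber mat. Do not drop the glass, and leave the hand file and the glass tumbler where they are. At the end everything stands released and at rest.

Things in the scene. Friction and masses are not known exactly. Their poses are not given: they have to be found in the camera images.
- egg_center (a point): Yellow glass egg, top of the stack, point up: 40 mm across, 46 mm tall, 100 g; below this point it is a half-ball of radius 20 mm, above it rises 26 mm to the rounded point. This point is the centre of the egg's widest circle, 20 mm above its lowest point; z axis towards the point of the egg. At the start it sits in the top of the bronze ring's bore, this point 14 mm above the ring's top.
- bronze_ring: Plain bronze spacer ring (short tube), 48 mm outside, 28 mm bore, 34 mm tall, about 340 g, second from the top: it stands on the goblet foot's disc, around the stem stub. Origin: centre of its underside, z up along the bore.
- goblet_foot: Clear glass goblet foot, third from the top: a flat disc 60 mm across and 6 mm thick, with a stem stub 14 mm in diameter standing up from its middle to 29.5 mm above the underside (the root flares to 24 mm at the disc; the flare is only a look), 70 g. At the start it lies on the canister's lid. Origin: centre of its underside, z up along the stub.
- canister: Closed screw-top aluminium canister, bottom of the stack, standing on the bench: 62 mm tall; body 64 mm across, lid 68 mm across over the top 18 mm, flat on top; about 300 g. The lid stays on. Origin: centre of its underside, z up.
- cork_block: Fixed cork block 72 x 72 mm, 26 mm tall, with one round upright hole 28 mm wide and 18 mm deep in the middle of its top: the egg's place. A seated egg's centre point is about 14 mm above the block's top. Origin: centre of the underside.
- post: Fixed upright steel post, the ring's place: 12 mm in diameter, rounded tip 52 mm above the bench, on a round steel base 66 mm across and 8 mm tall. Origin: centre of the base's underside, z up along the post.
- dish: Fixed shallow round wooden dish, the goblet foot's place: 90 mm outside, 82 mm inside, inner floor 5 mm above the bench, rim 11 mm above the bench. Origin: centre of the underside.
- mat: Fixed square black rubber mat 92 x 92 mm, 4 mm thick, flat: the canister's place. Origin: centre of the underside.
- file: Diamond-coated hand file lying on the far part of the bench, to be left alone: about 220 mm long, 24 mm wide, 15 mm tall at the black handle; origin under its middle, x axis along it from handle to blade.
- tumbler: Clear open glass tumbler, 68 mm across, 90 mm tall, standing on the bench to one side, to be left alone. Origin: centre of its underside.
Mind the look-alikes: they are no part of the job. Leave any blue look-alike of the cork_block alone.

How it is judged:
By the outcome, as a careful person would: the job done as asked, in the order asked, and still so for the second after the job is handed in, with the robot touching nothing.
It also fails if it takes over 128 s, if anything falls off the work surface, if the arm or the gripper's body presses on something with over 40 N, if the wrist force passes 120 N, or if a joint passes its speed limit or range.

## Working session

There is one attempt and no reset: what is moved stays moved. The work goes in short steps, Python scripts to look and compute and a tool call to move; the robot and the scene stay as the last step left them, time stands still between calls to the robot, and variables do not carry over. Pictures are saved under pics/ and viewed, at most 14 in all, crops included, and the job is handed in when it is done.

```bash
ls; mkdir -p pics
```

Run:
```python
from bench import *
import cv2,numpy as np
print(grip_depth, get_obs())
for n in("side","top"):
    p=get_image(n); cv2.imwrite(f"pics/{n}0.png",p["image"][:,:,::-1]); print(n,p["K"],p["dist_coeffs"],p["eye"],p["attitude"],p["shot"])
```

```text
pics
0.0187 {'clock': 0.0, 'qpos': array([ 1.50360518e+00,  3.85563926e-01,  6.63939798e-03, -5.31520921e-04,
       -1.19397204e+00, -2.58603546e-01]), 'qvel': array([ 0.00021933,  0.00085839, -0.00105276,  0.0016474 ,  0.00026226,
       -0.00027387]), 'joint_torque': array([ 1.94026499e-03, -3.92286515e+01,  1.88403636e+01,  4.18604091e+00,
       -4.63831821e-03,  1.29723432e-06]), 'tcp_pos': array([0.19982341, 0.59158934, 0.2302176 ]), 'tool_rot': array([ 9.86745060e-01, -1.62274531e-01, -1.45531185e-04,  1.06891960e-03]), 'ft_force': array([-1.03895464, -0.32214377,  0.2467295 ]), 'moment': array([-0.004961  ,  0.04181455, -0.01940755]), 'grasp_force': 0.0, 'opening': 0.9971825029217732}
side [[458.26244652   0.         312.93569593]
 [  0.         458.26244652 198.00214084]
 [  0.           0.           1.        ]] [-0.02759703  0.          0.          0.          0.        ] [ 0.47098409 -0.69793912  0.91560253] [ 0.93598389 -0.05070187  0.02671714 -0.34734661] 1
top [[397.36397221   0.         322.31939847]
 [  0.         397.36397221 196.61549244]
 [  0.           0.           1.        ]] [0.0230005 0.        0.        0.        0.       ] [0.39794652 0.0164708  1.16066974] [-0.69595117  0.71316792 -0.05777964  0.06086867] 2
```

View pics/side0.png

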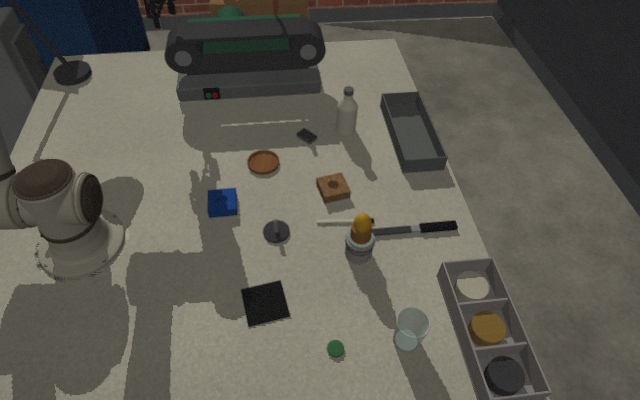

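View pics/top0.png

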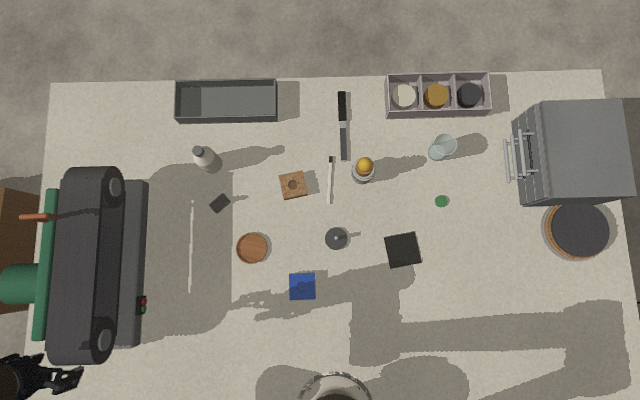

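Create h.py:
```python
import numpy as np,cv2
from scipy.spatial.transform import Rotation as R
from bench import *
def ray(p,uv):
    n=cv2.undistortPoints(np.float64(uv).reshape(-1,1,2),p["K"],p["dist_coeffs"])[:,0]
    return np.c_[n,np.ones(len(n))]@R.from_quat(p["attitude"]).as_matrix().T
def proj(p,X):
    M=R.from_quat(p["attitude"]).as_matrix().T
    return cv2.projectPoints(np.float64(X).reshape(-1,1,3),cv2.Rodrigues(M)[0],-M@p["eye"],p["K"],p["dist_coeffs"])[0][:,0]
def cloud(p,m):
    v,u=np.nonzero(m&(p["depth"]>0)); return p["eye"]+ray(p,np.c_[u,v])*p["depth"][v,u][:,None]
def onz(p,uv,z):
    r=ray(p,uv); return p["eye"]+r*((z-p["eye"][2])/r[:,2])[:,None]
def tri(ps,uvs):
    A=0;b=0
    for p,uv in zip(ps,uvs):
        d=ray(p,uv)[0];d/=np.linalg.norm(d);P=np.eye(3)-np.outer(d,d);A=A+P;b=b+P@p["eye"]
    return np.linalg.solve(A,b)
```

Run:
```python
from h import *
np.set_printoptions(precision=4,suppress=True)
ps=[get_image(n) for n in("side","top")]
for q in["egg_center","bronze_ring","goblet_foot","canister","cork_block","post","dish","mat","file","tumbler"]:
    for p in ps:
        for r in regions_of(q,p)[:3]:
            if r["score"]<.3: continue
            m=r["pixels"];c=cloud(p,m)
            if not len(c): print(q,p["shot"],r["rect"],"nodepth");continue
            print(q,p["shot"],round(r["score"],2),np.round(r["rect"]),m.sum(),"med",np.median(c,0),"lo",np.percentile(c,3,0),"hi",np.percentile(c,97,0))
for p,n in zip(ps,("s","t")):
    c=(360,240) if n=="s" else (345,180)
    im=p["image"][c[1]-70:c[1]+70,c[0]-90:c[0]+90,::-1]
    cv2.imwrite(f"pics/crop_{n}.png",cv2.resize(im,None,fx=4,fy=4,interpolation=cv2.INTER_CUBIC))
```

```text
egg_center 3 0.53 [355. 215. 371. 231.] 280 med [ 0.6557 -0.1068  0.1323] lo [ 0.6411 -0.1172  0.1107] hi [ 0.6749 -0.0884  0.144 ]
egg_center 4 0.51 [360. 156. 374. 173.] 166 med [ 0.6552 -0.0961  0.135 ] lo [ 0.6424 -0.1137  0.1181] hi [ 0.6722 -0.0813  0.1432]
bronze_ring 3 0.83 [353. 221. 372. 245.] 282 med [ 0.6536 -0.1159  0.094 ] lo [ 0.6366 -0.1219  0.07  ] hi [ 0.6788 -0.095   0.1061]
bronze_ring 4 0.45 [356. 163. 373. 176.] 96 med [ 0.6429 -0.0909  0.1003] lo [ 0.6375 -0.1152  0.0713] hi [ 0.663  -0.0752  0.108 ]
goblet_foot 4 0.73 [357. 166. 371. 177.] 91 med [ 0.6429 -0.0882  0.0998] lo [ 0.6374 -0.113   0.0709] hi [ 0.6628 -0.075   0.1092]
canister 3 0.87 [344. 232. 374. 262.] 437 med [ 0.6504 -0.1264  0.0404] lo [ 0.6273 -0.1329  0.0076] hi [ 0.6858 -0.1005  0.0653]
canister 4 0.42 [350. 164. 377. 181.] 143 med [ 0.6363 -0.097   0.0596] lo [ 0.6279 -0.1319  0.0035] hi [ 0.6621 -0.0691  0.0667]
cork_block 3 0.88 [318. 175. 349. 204.] 768 med [0.6282 0.0925 0.0251] lo [0.5906 0.0631 0.0032] hi [0.6641 0.1379 0.0295]
cork_block 3 0.81 [209. 189. 238. 218.] 811 med [0.3391 
[... 864 characters left out ...]
0.0053] lo [ 0.3911 -0.2532  0.0023] hi [ 0.4765 -0.164   0.0083]
mat 4 0.73 [385. 233. 420. 268.] 977 med [ 0.433  -0.207   0.0043] lo [ 0.3924 -0.2498  0.    ] hi [ 0.4757 -0.1648  0.0086]
file 3 0.58 [370. 217. 460. 234.] 759 med [ 0.8272 -0.0493  0.0132] lo [ 0.7127 -0.0585  0.0026] hi [ 0.9124 -0.0345  0.019 ]
file 4 0.73 [357. 168. 370. 177.] 67 med [ 0.6424 -0.0888  0.1001] lo [ 0.6372 -0.1086  0.0738] hi [ 0.6551 -0.0759  0.1055]
tumbler 3 0.58 [394. 307. 428. 354.] 1309 med [ 0.7241 -0.3204  0.0582] lo [ 0.6899 -0.3581  0.0063] hi [ 0.7495 -0.297   0.092 ]
tumbler 4 0.85 [429. 133. 457. 160.] 548 med [ 0.7276 -0.3308  0.0528] lo [ 0.6908 -0.3533  0.0043] hi [ 0.7504 -0.2939  0.0917]
```

View pics/crop_s.png

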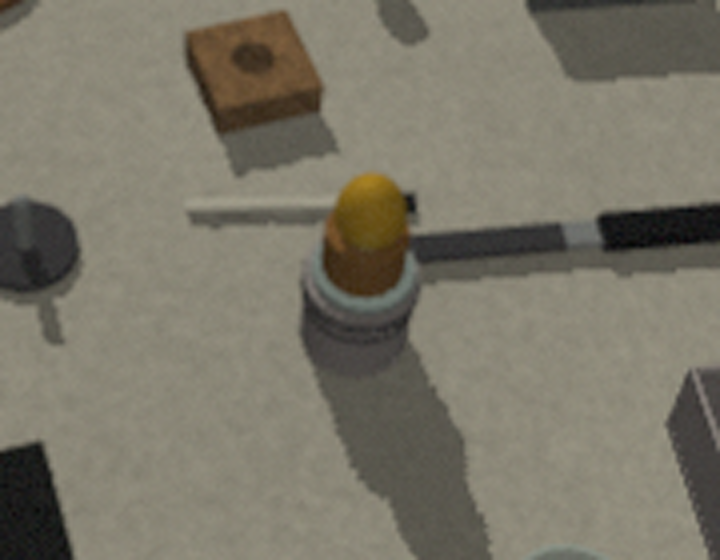

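View pics/crop_t.png

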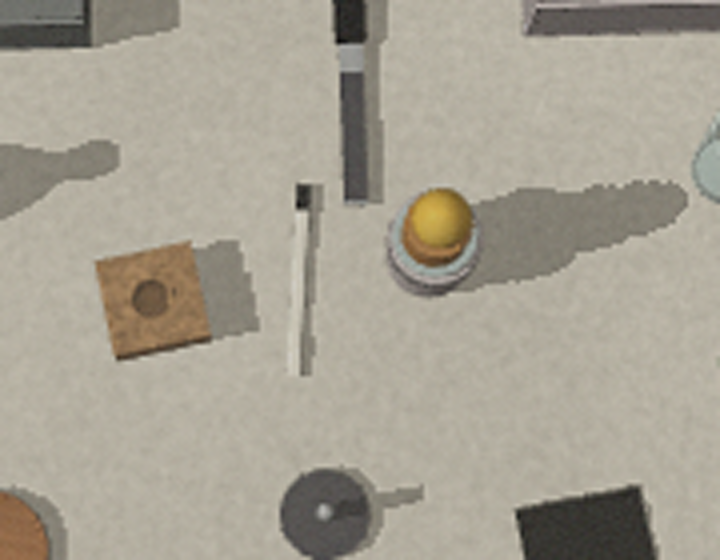

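Crops show the stack (side 360,240; top 364,170) with the yellow egg on the ring, the foot and the canister. The cork hole is at side (333.5,184), top (293,184.5). Post tip is at side (275,221), top (336,238).

Candidates:
- **Cork block:** brown block at (333,187) against the blue block at (222,202). I choose the brown one with a hole.
- **Egg:** yellow egg at (362,225) against the yellow jar in the tray at (488,328). I choose the egg on the stack.
- **Canister:** the one under the stack, against the tray jars.
- **Mat:** black square at (265,303) against the small black thing at (307,136).
- **Dish:** (263,161).

Next I fit precise positions.

Create fit.py:
```python
from h import *
from scipy.optimize import least_squares
np.set_printoptions(precision=4,suppress=True)
ps=[get_image(n) for n in("side","top")]
print("hole tri",tri(ps,[(333.5,184.25),(292.75,184.5)]),"post tip",tri(ps,[(275,220.7),(335.75,237.75)]))
hsv=[cv2.cvtColor(p["image"],cv2.COLOR_RGB2HSV) for p in ps]
def fit(name,f,x0,cs):
    for k,c in list(enumerate(cs))+[("both",np.vstack(cs))]:
        s=least_squares(f,x0,args=(c,),loss="soft_l1",f_scale=.002); print(name,k,len(c),s.x,"rms",np.sqrt(np.mean(f(s.x,c)**2)))
def best(q,i,near,r=.06):
    for g in regions_of(q,ps[i]):
        c=cloud(ps[i],g["pixels"])
        if len(c) and np.linalg.norm(np.median(c,0)[:2]-near)<r: return c
    return np.zeros((0,3))
st=np.array([.657,-.1])
egg=[c[(c[:,2]>.118)] for c in(best("egg_center",i,st) for i in(0,1))]
fit("egg",lambda s,c:(np.sqrt((((c-s)/[.02,.02,.026])**2).sum(1))-1)*.021,[.657,-.1,.116],egg)
def cyl(r): return lambda s,c:np.hypot(*(c[:,:2]-s).T)-r
al=[np.vstack([cloud(p,np.fromfunction(lambda v,u:np.hypot(u-a,v-b)<30,(400,640)))]) for p,a,b in((ps[0],360,240),(ps[1],364,168))]
near=[c[np.hypot(*(c[:,:2]-st).T)<.055] for c in al]
for n,r,z0,z1 in(("ring",.024,.073,.097),("lid",.034,.048,.058),("body",.032,.012,.04)):
    fit(n,cyl(r),st,[c[(c[:,2]>z0)&(c[:,2]<z1)] for c in near])
fit("ringtop z",lambda s,c:c[:,2]-s[0],[.1],[c[(c[:,2]>.098)&(c[:,2]<.108)&(np.hypot(*(c[:,:2]-st).T)>.02)] for c in near])
# flat things: centroid/minAreaRect of colour masks on their top plane
def flat(name,i,uv,z,lo,hi,rad=30):
    m=cv2.inRange(hsv[i],lo,hi); n,l,s,ce=cv2.connectedComponentsWithStats(m)
    k=1+np.argmin(np.hypot(*(ce[1:]-uv).T)+1e3*(s[1:,4]<80))
    v,u=np.nonzero(l==k); w=onz(ps[i],np.c_[u,v],z)[:,:2]; b=cv2.minAreaRect(np.float32(w*1000))
    c=cloud(ps[i],l==k); print(name,i,len(u),"rect mm",np.round(b[0],1),np.round(b[1],1),round(b[2]),"zmed",np.median(c[:,2]),"cent",w.mean(0))
for i,uv in((0,(265,303)),(1,(402,250))): flat("mat",i,uv,.004,(0,0,0),(180,255,45))
for i,uv in((0,(263,161)),(1,(252,248))): flat("dish",i,uv,.011,(0,110,40),(25,255,255))
for i,uv in((0,(333,187)),(1,(292,185))): flat("cork",i,uv,.026,(5,80,60),(25,255,255))
for i,uv in((0,(276,231)),(1,(336,238))): flat("base",i,uv,.008,(0,0,0),(180,255,90))
```

```bash
python3 fit.py
```

```text
hole tri [0.6294 0.1044 0.0262] post tip [ 0.4699 -0.0157  0.0447]
egg 0 0 [ 0.657 -0.1    0.116] rms nan
egg 1 158 [ 0.6613 -0.0984  0.1167] rms 0.001104627610387043
egg both 158 [ 0.6613 -0.0984  0.1167] rms 0.001104627610387043
ring 0 136 [ 0.6598 -0.0973] rms 0.0010696256957199973
ring 1 30 [ 0.6616 -0.0986] rms 0.0004078332792744006
ring both 166 [ 0.6604 -0.0976] rms 0.0011799295594859063
lid 0 65 [ 0.6599 -0.0988] rms 0.0008713818954385821
lid 1 20 [ 0.6616 -0.1   ] rms 0.000536962483845199
lid both 85 [ 0.6606 -0.0991] rms 0.0010472274227674053
body 0 175 [ 0.6599 -0.0986] rms 0.0009270655667796516
body 1 33 [ 0.6615 -0.0999] rms 0.00042167856392134103
body both 208 [ 0.6604 -0.0988] rms 0.0010525049038416833
ringtop z 0 57 [0.1029] rms 0.0020606211051592623
ringtop z 1 26 [0.1023] rms 0.0018104190273584096
ringtop z both 83 [0.1027] rms 0.0019941322559535943
mat 0 1518 rect mm [ 433.5 -207.9] [90.1 91. ] 9 zmed 0.005311232400140253 cent [ 0.4332 -0.2097]
mat 1 169 rect mm [874.9 -46.2] [90.7 20.2] 1 zmed 0.01594922255401965 cent [ 0.8787 -0.0461]
dish 0 582 rect mm [449.1 224.3] [91.8 84.1] 86 zmed 0.006066054950969624 cent [0.449  0.2227]
dish 1 720 rect mm [450.1 227.5] [86.3 82.6] 89 zmed 0.006342977747455958 cent [0.4491 0.2272]
cork 0 705 rect mm [627.  95.] [77.  90.8] 11 zmed 0.02538553162938234 cent [0.6283 0.0945]
cork 1 608 rect mm [627.6 104. ] [74.4 70.4] 11 zmed 0.02631192554345585 cent [0.6274 0.1042]
base 0 533 rect mm [470.4 -24.2] [77.1 69.3] 63 zmed 0.009655719040879918 cent [ 0.4712 -0.0235]
base 1 341 rect mm [470. -16.] [60.8 60.4] 89 zmed 0.008444916883673326 cent [ 0.4706 -0.0172]
  return _methods._mean(a, axis=axis, dtype=dtype,
  ret = ret.dtype.type(ret / rcount)
```

Positions (m), which match the given heights and sizes:

| Thing | x | y | Height check |
|---|---|---|---|
| Stack axis | 0.6605 | -0.0985 | ring top 0.1025, egg centre 0.1165 |
| Cork hole | 0.6285 | 0.104 | top 0.026 |
| Post | 0.470 | -0.0165 | |
| Dish | 0.4495 | 0.2265 | |
| Mat | 0.4335 | -0.2075 | |

First I square the tool to the world axes.

Call:
hand_motion(
  deltas=[
    [[0, 0, -0.01], -0.11],
    [[0, 0, -0.02], -0.22],
    [[0, 0, -0.02], -0.326],
    [[0, 0, -0.02], -0.326],
  ],
)

```text
clock: 1.73
tcp_pos: [0.2, 0.5924, 0.2521]
tool_rot: [1.0, 0.001, 0.0, -0.001]
ft_force: [-1.1, -0.5, -0.5]
opening: 0.995
grasp_force: 0.0
```

Create w.py:
```python
import sys
from h import *
np.set_printoptions(precision=4,suppress=True)
o=get_obs();r=R.from_quat(o["tool_rot"]).as_matrix()
print(o["clock"],o["tcp_pos"],"rot",r[0],r[1],r[2,2],"q",o["qpos"],"F",o["ft_force"],o["opening"],o["grasp_force"])
if len(sys.argv)>3: print("delta tool",r.T@(np.float64(sys.argv[1:4])-o["tcp_pos"]))
```

```bash
python3 w.py .6605 -.0985 .2
```

```text
1.7333 [0.2    0.5924 0.2521] rot [1.     0.002  0.0002] [ 0.002  -1.      0.0015] -0.9999987999440193 q [ 1.5036  0.3717  0.0405  0.0001 -1.2381  0.0691] F [-1.1211 -0.4834 -0.5071] 0.9945357188934587 0.0
delta tool [0.4591 0.6919 0.0511]
```

Move 0.459, 0.692: distance 0.83; 25 rows of 0.033. Use 5 calls of (0.092,0.138) → per row 0.0184,0.0277 =0.0333.

Call:
hand_motion(
  deltas=[
    [[0.018, 0.028, 0], 0],
    [[0.037, 0.055, 0], 0],
    [[0.055, 0.083, 0], 0],
    [[0.074, 0.111, 0], 0],
    [[0.092, 0.138, 0], 0],
  ],
  finger_gap=1.0,
  quiet=true,
)

```text
ok
```

Call:
hand_motion(
  deltas=[
    [[0.018, 0.028, 0], 0],
    [[0.037, 0.055, 0], 0],
    [[0.055, 0.083, 0], 0],
    [[0.074, 0.111, 0], 0],
    [[0.092, 0.138, 0], 0],
  ],
  lines="2,2",
)

```text
tcp_pos: [0.3845, 0.3144, 0.2512]
```

Call:
hand_motion(
  deltas=[
    [[0.018, 0.028, 0], 0],
    [[0.037, 0.055, 0], 0],
    [[0.055, 0.083, 0], 0],
    [[0.074, 0.111, 0], 0],
    [[0.092, 0.138, 0], 0],
  ],
  lines="2,2",
)

```text
tcp_pos: [0.4766, 0.1765, 0.2512]
```

Call:
hand_motion(
  deltas=[
    [[0.018, 0.028, 0], 0],
    [[0.037, 0.055, 0], 0],
    [[0.055, 0.083, 0], 0],
    [[0.074, 0.111, 0], 0],
    [[0.092, 0.138, 0], 0],
  ],
  lines="2,2",
)

```text
tcp_pos: [0.5687, 0.0385, 0.251]
```

Call:
hand_motion(
  deltas=[
    [[0.018, 0.028, 0], 0],
    [[0.037, 0.055, 0], 0],
    [[0.055, 0.083, 0], 0],
    [[0.074, 0.111, 0], 0],
    [[0.092, 0.138, 0], 0],
  ],
  lines="2,2",
)

```text
tcp_pos: [0.6607, -0.0994, 0.2507]
```

Call:
hand_motion(
  deltas=[
    [[0, 0, 0], 0],
    [[0, 0, 0], 0],
  ],
)

```text
clock: 3.98
tcp_pos: [0.6602, -0.0993, 0.2496]
tool_rot: [1.0, -0.003, -0.001, -0.0]
ft_force: [-0.1, 0.4, -0.1]
opening: 0.999
grasp_force: 0.0
```

```bash
python3 w.py .6605 -.0985 .105
```

```text
3.9833 [ 0.6602 -0.0993  0.2496] rot [ 1.     -0.005  -0.0025] [-0.005  -1.      0.0001] -0.9999969112326058 q [ 0.0922  0.4491  0.1554 -0.0003 -1.2795  1.4737] F [-0.1007  0.4089 -0.0924] 0.9991060868647165 0.0
delta tool [ 0.0007 -0.0008  0.1446]
```

Call:
hand_motion(
  deltas=[
    [[0, 0, 0.035], 0],
    [[0, 0, 0.07], 0],
    [[0, 0, 0.1], 0],
    [[0.001, -0.001, 0.12], 0],
    [[0.001, -0.001, 0.13], 0],
  ],
  finger_gap=0.7,
  grip_force=20,
  lines="2,2",
)

```text
tcp_pos: [0.6587, -0.0955, 0.1178]
```

Call:
hand_motion(
  deltas=[
    [[0, 0, 0.008], 0],
    [[0, 0, 0.014], 0],
    [[0, 0, 0.014], 0],
    [[0, 0, 0.014], 0],
  ],
)

```text
clock: 4.73
tcp_pos: [0.6618, -0.0966, 0.1085]
tool_rot: [1.0, 0.0, 0.001, 0.0]
ft_force: [-0.6, -0.2, -0.4]
opening: 0.703
grasp_force: 0.0
```

Run:
```python
from h import *
for n,c in(("side",(360,235)),("top",(364,170))):
    p=get_image(n); cv2.imwrite(f"pics/g1{n}.png",cv2.resize(p["image"][c[1]-50:c[1]+50,c[0]-65:c[0]+65,::-1],None,fx=3,fy=3,interpolation=cv2.INTER_CUBIC))
a=[cv2.imread(f"pics/g1{n}.png") for n in("side","top")]; cv2.imwrite("pics/g1.png",np.hstack(a))
```

```bash
python3 w.py .6605 -.0985 .105
```

```text
4.8333 [ 0.662  -0.0968  0.1089] rot [1.     0.0002 0.0028] [ 0.0002 -1.     -0.    ] -0.9999960726280904 q [ 0.0962  0.5554 -0.0328  0.0003 -0.9798  1.4747] F [-0.4251 -0.7276  0.1893] 0.7013555928220735 0.0
delta tool [-0.0015  0.0017  0.0039]
```

View pics/g1.png

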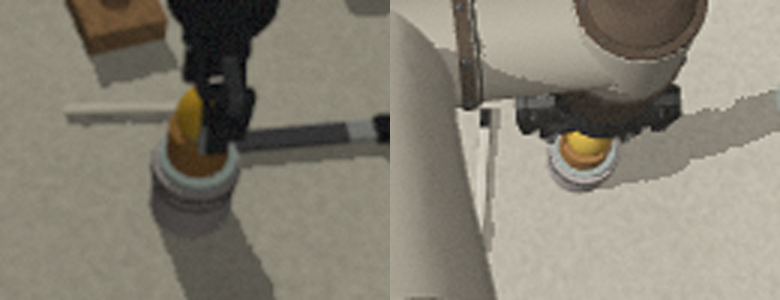

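Run:
```python
from h import *
np.set_printoptions(precision=4,suppress=True)
for i in range(4): p=get_image("side");print(get_obs()["tcp_pos"])
b=np.array([360-65,235-50])
for X in([.661,-.098,.1165],[.661,-.0985,.142],[.661,-.0975-.035,.109],[.661,-.0975-.035,.125],[.65,-.0975-.035,.109],[.672,-.0975-.035,.109]): print(X,(proj(p,X)[0]-b)*3)
c=cloud(p,np.fromfunction(lambda v,u:(abs(u-(295+222/3))<4)&(abs(v-(185+115/3))<8),(400,640)));print(np.median(c,0),c.min(0),c.max(0))
```

```text
[ 0.6619 -0.0968  0.1088]
[ 0.6618 -0.0968  0.1086]
[ 0.6616 -0.0968  0.1083]
[ 0.6615 -0.0968  0.1081]
[0.661, -0.098, 0.1165] [201.9692 114.0745]
[0.661, -0.0985, 0.142] [205.513   92.9795]
[0.661, -0.1325, 0.109] [209.6932 158.0645]
[0.661, -0.1325, 0.125] [211.9552 144.9066]
[0.65, -0.1325, 0.109] [194.7162 159.3473]
[0.672, -0.1325, 0.109] [224.639  156.7834]
[ 0.6548 -0.1602  0.1958] [ 0.6469 -0.1645  0.165 ] [ 0.6661 -0.1508  0.2214]
```

Call:
hand_motion(
  deltas=[
    [[-0.001, 0.0015, 0.0035], 0],
    [[-0.001, 0.0015, 0.0035], 0],
    [[-0.001, 0.0015, 0.0035], 0],
    [[-0.001, 0.0015, 0.0035], 0],
  ],
  lines="2,4",
)

```text
tcp_pos: [0.6601, -0.0984, 0.1037]
tool_rot: [1.0, 0.0, -0.0, 0.0]
ft_force: [-0.6, -0.8, -1.0]
```

Call:
hand_motion(
  deltas=[
    [[0, 0, 0], 0],
    [[0, 0, 0], 0],
    [[0, 0, 0], 0],
  ],
  finger_gap=0.55,
  grip_force=20,
)

```text
clock: 5.62
tcp_pos: [0.6602, -0.0983, 0.1038]
tool_rot: [1.0, 0.0, 0.0, 0.0]
ft_force: [0.3, 0.7, -0.7]
opening: 0.549
grasp_force: 0.0
```

Call:
hand_motion(
  deltas=[
    [[0, 0, 0], 0],
    [[0, 0, 0], 0],
    [[0, 0, 0], 0],
    [[0, 0, 0], 0],
    [[0, 0, 0], 0],
  ],
  finger_gap=0.3,
  grip_force=25,
)

```text
clock: 6.03
tcp_pos: [0.6603, -0.0986, 0.1041]
tool_rot: [1.0, 0.0, 0.0, 0.0]
ft_force: [-0.9, -2.7, 1.6]
opening: 0.45
grasp_force: 25.0
```

Call:
hand_motion(
  deltas=[
    [[0, 0, -0.006], 0],
    [[0, 0, -0.014], 0],
    [[0, 0, -0.024], 0],
    [[0, 0, -0.036], 0],
    [[0, 0, -0.05], 0],
  ],
  lines="2,6",
)

```text
tcp_pos: [0.6601, -0.0981, 0.1549]
tool_rot: [1.0, 0.0, -0.0, -0.0]
ft_force: [0.1, 0.5, -0.7]
opening: 0.448
grasp_force: 25.2
```

Run:
```python
from h import *
np.set_printoptions(precision=4,suppress=True)
p=get_image("side");o=get_obs()
u=proj(p,o["tcp_pos"]+[0,0,.012])[0].astype(int)
cv2.imwrite("pics/l1.png",cv2.resize(p["image"][u[1]-50:u[1]+50,u[0]-60:u[0]+60,::-1],None,fx=4,fy=4,interpolation=cv2.INTER_CUBIC));print(u)
```

```text
[365 207]
```

View pics/l1.png

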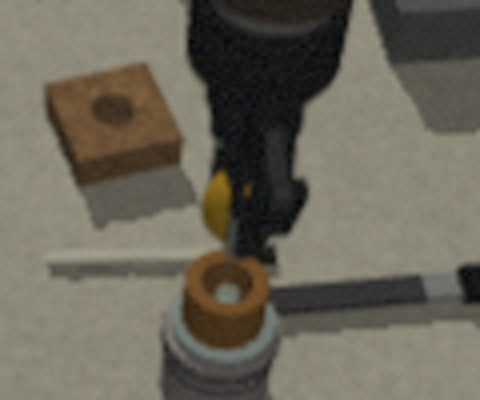

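Egg is held centred (crop 222,203); the ring stays with the stub visible inside at (228,285). Carrying to the cork block.

Call:
hand_motion(
  deltas=[
    [[-0.002, -0.015, 0], 0],
    [[-0.006, -0.04, 0], 0],
    [[-0.011, -0.07, 0], 0],
    [[-0.016, -0.1, 0], 0],
    [[-0.021, -0.13, 0], 0],
  ],
  lines="2,2",
)

```text
tcp_pos: [0.6383, 0.0335, 0.1537]
```

Call:
hand_motion(
  deltas=[
    [[-0.004, -0.03, 0], 0],
    [[-0.008, -0.055, 0], 0],
    [[-0.0105, -0.072, 0], 0],
    [[-0.0105, -0.072, 0], 0],
    [[-0.0105, -0.072, 0], 0],
  ],
  lines="2,6",
)

```text
tcp_pos: [0.628, 0.1052, 0.1537]
tool_rot: [1.0, 0.001, -0.0, -0.0]
ft_force: [0.5, 0.4, -0.6]
opening: 0.448
grasp_force: 25.3
```

```bash
python3 w.py .6285 .104 .0275
```

```text
7.3333 [0.628  0.1052 0.1537] rot [ 1.      0.0025 -0.0004] [ 0.0025 -1.      0.0001] -0.9999999023199376 q [ 0.4196  0.4646 -0.0679 -0.0003 -1.0386  1.1539] F [ 0.4924  0.3926 -0.5916] 0.4480657136830725 25.321230590343475
delta tool [0.0006 0.0013 0.1262]
```

Call:
hand_motion(
  deltas=[
    [[0, 0, 0.025], 0],
    [[0, 0.001, 0.05], 0],
    [[0, 0.001, 0.075], 0],
    [[0, 0.001, 0.095], 0],
    [[0, 0.001, 0.105], 0],
  ],
  lines="2,2",
)

```text
tcp_pos: [0.6268, 0.1012, 0.0457]
```

Call:
hand_motion(
  deltas=[
    [[0, 0, 0.006], 0],
    [[0, 0, 0.01], 0],
    [[0, 0, 0.014], 0],
    [[0, 0, 0.017], 0],
    [[0, 0, 0.017], 0],
  ],
  lines="2,6",
)

```text
tcp_pos: [0.6288, 0.1027, 0.0321]
tool_rot: [1.0, 0.0, 0.0, -0.0]
ft_force: [0.1, 0.6, -0.4]
opening: 0.45
grasp_force: 25.3
```

```bash
python3 w.py .6285 .104 .0275
```

```text
8.1667 [0.6288 0.1027 0.0321] rot [1.     0.0001 0.0006] [ 0.     -1.      0.0003] -0.9999997677196857 q [ 0.4154  0.5976 -0.1861 -0.0001 -0.7864  1.1555] F [ 0.1404  0.643  -0.3937] 0.44998804709083856 25.329753756523132
delta tool [-0.0003 -0.0013  0.0046]
```

Call:
hand_motion(
  deltas=[
    [[0, -0.001, 0.001], 0],
    [[0, -0.001, 0.002], 0],
    [[0, -0.001, 0.003], 0],
    [[0, -0.001, 0.003], 0],
    [[0, -0.001, 0.003], 0],
  ],
  lines="2,6",
)

```text
tcp_pos: [0.6286, 0.1038, 0.0289]
tool_rot: [1.0, 0.0, 0.0, -0.0]
ft_force: [-0.3, 0.4, -1.9]
opening: 0.452
grasp_force: 25.3
```

Call:
hand_motion(
  deltas=[
    [[0, 0, 0.001], 0],
    [[0, 0, 0.0015], 0],
    [[0, 0, 0.0015], 0],
    [[0, 0, 0.0015], 0],
  ],
  lines="2,6",
)

```text
tcp_pos: [0.6289, 0.1038, 0.028]
tool_rot: [1.0, 0.0, 0.0, -0.0]
ft_force: [-1.3, -0.4, 4.8]
opening: 0.447
grasp_force: 25.6
```

Call:
hand_motion(
  deltas=[
    [[0, 0, 0], 0],
    [[0, 0, 0], 0],
    [[0, 0, 0], 0],
    [[0, 0, 0], 0],
  ],
  finger_gap=0.62,
  lines="2,6",
)

```text
tcp_pos: [0.6285, 0.1036, 0.0269]
tool_rot: [1.0, 0.0, -0.0, 0.0]
ft_force: [-0.3, -1.3, -0.0]
opening: 0.622
grasp_force: 0.0
```

Call:
hand_motion(
  deltas=[
    [[0, 0, -0.005], 0],
    [[0, 0, -0.02], 0],
    [[0, 0, -0.05], 0],
    [[0, 0, -0.08], 0],
    [[0, 0, -0.11], 0],
  ],
  lines="2,6",
)

```text
tcp_pos: [0.6284, 0.1036, 0.1386]
tool_rot: [1.0, 0.0, -0.0, 0.0]
ft_force: [0.6, 0.0, -0.6]
opening: 0.617
grasp_force: 0.0
```

Call:
hand_motion(
  deltas=[
    [[0.005, 0.03, 0], 0],
    [[0.01, 0.06, 0], 0],
    [[0.015, 0.09, 0], 0],
    [[0.02, 0.12, 0], 0],
    [[0.024, 0.15, 0], 0],
  ],
  finger_gap=0.75,
  lines="2,6",
)

```text
tcp_pos: [0.6528, -0.0476, 0.1378]
tool_rot: [1.0, 0.0, 0.0, -0.0]
ft_force: [0.8, -0.3, 0.3]
opening: 0.75
grasp_force: 0.0
```

Run:
```python
from h import *
p=get_image("side");q=get_image("top")
u=proj(p,[.6285,.104,.04])[0].astype(int);v=proj(q,[.6285,.104,.04])[0].astype(int)
f=lambda p,u:cv2.resize(p["image"][u[1]-30:u[1]+30,u[0]-35:u[0]+35,::-1],None,fx=5,fy=5,interpolation=cv2.INTER_CUBIC)
cv2.imwrite("pics/e1.png",np.hstack([f(p,u),f(q,v)]))
for x in(p,q):
    for r in regions_of("egg_center",x)[:2]:
        c=cloud(x,r["pixels"]);print(r["score"],r["rect"],np.median(c,0),np.percentile(c,98,0))
```

```bash
python3 w.py .6605 -.0985 .075
```

```text
0.52 [327.5, 175.3, 339.7, 190.9] [0.62531059 0.09195092 0.05430936] [0.64239482 0.10799204 0.06845418]
0.34 [369.7, 219.8, 458.3, 233.4] [ 0.82768798 -0.04956602  0.01319047] [ 0.91214007 -0.02971512  0.01958195]
10.2833 [ 0.6526 -0.0472  0.1374] rot [ 1.     -0.0018 -0.    ] [-0.0018 -1.      0.0001] -0.9999999913475014 q [ 0.1745  0.5068 -0.0402 -0.0002 -1.0238  1.3947] F [ 0.1187 -0.9642 -0.7241] 0.7490747604833103 0.0
delta tool [0.008  0.0513 0.0624]
```

View pics/e1.png

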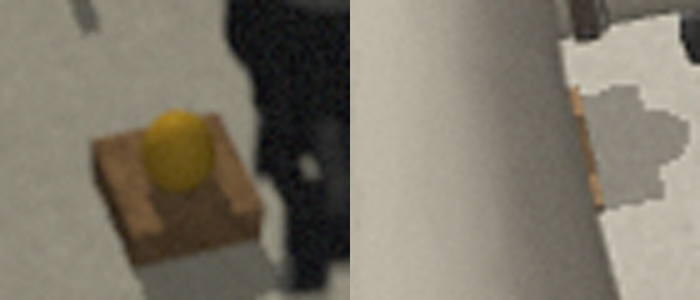

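Egg stands point up in the cork hole (crop 180,150). Next is the ring.

Call:
hand_motion(
  deltas=[
    [[0.004, 0.026, 0], 0],
    [[0.008, 0.051, 0], 0],
    [[0.008, 0.051, 0], 0],
    [[0.008, 0.051, 0.005], 0],
  ],
  lines="2,2",
)

```text
tcp_pos: [0.6614, -0.0972, 0.1332]
```

Call:
hand_motion(
  deltas=[
    [[0, 0, 0.02], 0],
    [[0, 0, 0.04], 0],
    [[0, 0, 0.05], 0],
    [[0, 0, 0.055], 0],
    [[0, 0, 0.055], 0],
  ],
)

```text
clock: 11.03
tcp_pos: [0.66, -0.0963, 0.076]
tool_rot: [1.0, 0.001, -0.001, 0.0]
ft_force: [-0.5, -0.0, -0.2]
opening: 0.75
grasp_force: 0.0
```

```bash
python3 w.py .6605 -.0985 .075
```

```text
11.0333 [ 0.66   -0.0963  0.076 ] rot [ 1.      0.0015 -0.0027] [ 0.0015 -1.     -0.0002] -0.9999964681261874 q [ 0.0971  0.5887 -0.0657 -0.0001 -0.9191  1.4753] F [-0.5199 -0.0221 -0.1748] 0.7497946707545201 0.0
delta tool [0.0005 0.0022 0.001 ]
```

Call:
hand_motion(
  deltas=[
    [[0, 0, 0], 0],
    [[0, 0, 0], 0],
  ],
  finger_gap=0.64,
  grip_force=20,
  lines="2,2",
)

```text
tcp_pos: [0.6616, -0.0969, 0.0786]
```

```bash
python3 w.py .6605 -.0985 .075
```

```text
11.2 [ 0.6616 -0.0969  0.0786] rot [1.     0.001  0.0023] [ 0.001  -1.     -0.0002] -0.9999973335959998 q [ 0.096   0.5862 -0.063   0.0005 -0.9194  1.4755] F [-1.0311 -1.0718  0.0947] 0.6413607014542902 0.0
delta tool [-0.0011  0.0016  0.0036]
```

Call:
hand_motion(
  deltas=[
    [[-0.001, 0.0015, 0.001], 0],
    [[-0.001, 0.0015, 0.001], 0],
    [[-0.001, 0.0015, 0.001], 0],
  ],
  lines="2,2",
)

```text
tcp_pos: [0.6598, -0.0989, 0.0769]
```

Call:
hand_motion(
  deltas=[
    [[0, 0, 0], 0],
    [[0, 0, 0], 0],
    [[0, 0, 0], 0],
    [[0, 0, 0], 0],
    [[0, 0, 0], 0],
  ],
  finger_gap=0.4,
  grip_force=30,
)

```text
clock: 11.87
tcp_pos: [0.66, -0.099, 0.0771]
tool_rot: [1.0, 0.0, 0.0, 0.0]
ft_force: [-1.5, -0.3, 4.9]
opening: 0.554
grasp_force: 31.7
```

Call:
hand_motion(
  deltas=[
    [[0, 0, 0], 0],
    [[0, 0, -0.001], 0],
    [[0, 0, -0.003], 0],
    [[0, 0, -0.005], 0],
  ],
)

```text
clock: 12.2
tcp_pos: [0.6583, -0.0986, 0.0795]
tool_rot: [1.0, -0.0, -0.002, -0.0]
ft_force: [-0.6, -0.2, -4.5]
opening: 0.555
grasp_force: 31.4
```

Call:
hand_motion(
  deltas=[
    [[0, 0, -0.01], 0],
    [[0, 0, -0.025], 0],
    [[0, 0, -0.045], 0],
    [[0, 0, -0.06], 0],
    [[0, 0, -0.07], 0],
  ],
)

```text
clock: 12.62
tcp_pos: [0.6602, -0.0987, 0.1534]
tool_rot: [1.0, 0.0, 0.001, -0.0]
ft_force: [-0.5, -0.3, -3.8]
opening: 0.559
grasp_force: 31.8
```

Call:
hand_motion(
  deltas=[
    [[-0.01, -0.004, 0], 0],
    [[-0.03, -0.013, 0], 0],
    [[-0.055, -0.024, 0], 0],
    [[-0.08, -0.035, 0], 0],
    [[-0.105, -0.045, 0], 0],
  ],
  lines="2,2",
)

```text
tcp_pos: [0.5529, -0.0534, 0.1508]
```

Call:
hand_motion(
  deltas=[
    [[-0.025, -0.011, 0], 0],
    [[-0.05, -0.022, 0], 0],
    [[-0.07, -0.031, 0], 0],
    [[-0.085, -0.037, 0], 0],
    [[-0.085, -0.037, 0], 0],
  ],
  lines="2,2",
)

```text
tcp_pos: [0.4658, -0.0164, 0.1513]
```

Call:
hand_motion(
  deltas=[
    [[0, 0, 0.01], 0],
    [[0, 0, 0.03], 0],
    [[0, 0, 0.045], 0],
    [[0, 0, 0.055], 0],
    [[0, 0, 0.055], 0],
  ],
)

```text
clock: 13.87
tcp_pos: [0.4683, -0.0173, 0.0944]
tool_rot: [1.0, -0.0, -0.002, 0.0]
ft_force: [-0.5, 0.4, -3.8]
opening: 0.558
grasp_force: 31.9
```

Run:
```python
from h import *
np.set_printoptions(precision=4,suppress=True)
p=get_image("side");q=get_image("top");t=get_obs()["tcp_pos"];print(t)
f=lambda p,u:cv2.resize(p["image"][u[1]-36:u[1]+36,u[0]-48:u[0]+48,::-1],None,fx=4,fy=4,interpolation=cv2.INTER_CUBIC)
u=proj(p,t)[0].astype(int);cv2.imwrite("pics/r1.png",np.hstack([f(p,u),f(p,proj(p,[.6605,-.0985,.07])[0].astype(int))]))
for r in regions_of("bronze_ring",p)[:1]: c=cloud(p,r["pixels"]);print(r["score"],r["rect"],np.median(c,0),np.percentile(c,[3,97],axis=0))
al=cloud(p,np.fromfunction(lambda v,u:np.hypot(u-360,v-245)<25,(400,640)));al=al[np.hypot(al[:,0]-.6605,al[:,1]+.0985)<.05]
print(al[al[:,2]>.08].mean(0))
```

```text
[ 0.4701 -0.0169  0.0964]
0.71 [263.0, 196.1, 284.7, 213.7] [ 0.4529 -0.0286  0.1168] [[ 0.4453 -0.0358  0.0929]
 [ 0.489  -0.0134  0.1217]]
[ 0.6597 -0.1006  0.0905]
```

View pics/r1.png

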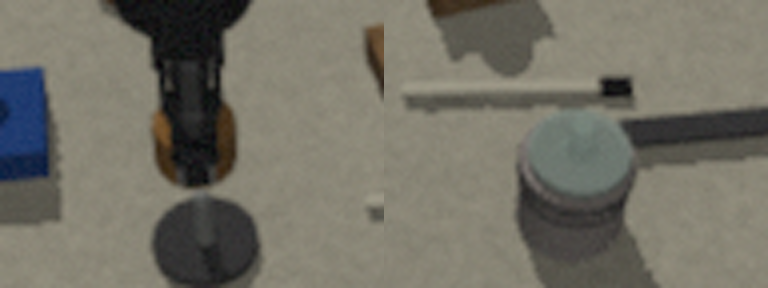

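Ring is held level over the post (crop left 195,150; post 203,210). The foot is undisturbed on the canister. Lowering.

Call:
hand_motion(
  deltas=[
    [[0, 0, 0.012], 0],
    [[0, 0, 0.03], 0],
    [[0, 0, 0.046], 0],
    [[0, 0, 0.06], 0],
    [[0, 0, 0.068], 0],
  ],
  lines="2,4",
)

```text
tcp_pos: [0.4699, -0.0168, 0.028]
tool_rot: [1.0, 0.0, 0.0, -0.0]
ft_force: [0.8, 0.5, -4.0]
```

Call:
hand_motion(
  deltas=[
    [[0, 0, 0.003], 0],
    [[0, 0, 0.006], 0],
    [[0, 0, 0.006], 0],
    [[0, 0, 0.006], 0],
  ],
)

```text
clock: 14.77
tcp_pos: [0.4703, -0.0167, 0.023]
tool_rot: [1.0, 0.0, 0.001, -0.0]
ft_force: [-0.5, 0.8, -3.9]
opening: 0.558
grasp_force: 31.9
```

```bash
python3 w.py .47 -.0165 .0168
```

```text
14.7667 [ 0.4703 -0.0167  0.023 ] rot [1.     0.0005 0.0016] [ 0.0005 -1.      0.0003] -0.9999987342592661 q [ 0.3111  0.4031 -0.6175  0.0003 -0.5486  1.2599] F [-0.4766  0.7652 -3.9322] 0.5575252182333474 31.94229394197464
delta tool [-0.0003 -0.0002  0.0062]
```

Call:
hand_motion(
  deltas=[
    [[0, 0, 0.002], 0],
    [[0, 0, 0.004], 0],
    [[0, 0, 0.005], 0],
    [[0, 0, 0.005], 0],
    [[0, 0, 0.005], 0],
  ],
  lines="2,4",
)

```text
tcp_pos: [0.4696, -0.0169, 0.0173]
tool_rot: [1.0, 0.0, -0.0, 0.0]
ft_force: [0.1, -0.7, -3.7]
```

Call:
hand_motion(
  deltas=[
    [[0, 0, 0.001], 0],
    [[0, 0, 0.0015], 0],
    [[0, 0, 0.0015], 0],
    [[0, 0, 0.0015], 0],
  ],
)

```text
clock: 15.52
tcp_pos: [0.4698, -0.0168, 0.017]
tool_rot: [1.0, 0.0, 0.0, 0.0]
ft_force: [-3.9, 1.2, 7.2]
opening: 0.556
grasp_force: 32.8
```

Call:
hand_motion(
  deltas=[
    [[0, 0, 0], 0],
    [[0, 0, 0], 0],
    [[0, 0, 0], 0],
    [[0, 0, 0], 0],
  ],
  finger_gap=0.72,
  lines="2,6",
)

```text
tcp_pos: [0.4699, -0.0168, 0.0159]
tool_rot: [1.0, 0.0, 0.0, -0.0]
ft_force: [-0.2, 0.1, -0.3]
opening: 0.718
grasp_force: 0.0
```

Call:
hand_motion(
  deltas=[
    [[0, 0, -0.01], 0],
    [[0, 0, -0.03], 0],
    [[0, 0, -0.06], 0],
    [[0, 0, -0.09], 0],
    [[0, 0, -0.12], 0],
  ],
  lines="2,4",
)

```text
tcp_pos: [0.4693, -0.017, 0.1369]
tool_rot: [1.0, 0.0, -0.0, 0.0]
ft_force: [1.9, -0.1, -0.3]
```

Call:
hand_motion(
  deltas=[
    [[0.03, 0.013, 0], 0],
    [[0.06, 0.026, 0], 0],
    [[0.09, 0.039, 0], 0],
    [[0.12, 0.052, 0], 0],
    [[0.14, 0.06, 0], 0],
  ],
  finger_gap=0.45,
  lines="2,2",
)

```text
tcp_pos: [0.6121, -0.0781, 0.1355]
```

Run:
```python
from h import *
np.set_printoptions(precision=4,suppress=True)
p=get_image("side");q=get_image("top")
f=lambda p,u:cv2.resize(p["image"][u[1]-36:u[1]+36,u[0]-48:u[0]+48,::-1],None,fx=4,fy=4,interpolation=cv2.INTER_CUBIC)
cv2.imwrite("pics/r2.png",np.hstack([f(x,proj(x,[.47,-.0165,.04])[0].astype(int)) for x in(p,q)]))
for r in regions_of("bronze_ring",p)[:1]: c=cloud(p,r["pixels"]);print(r["score"],r["rect"],np.median(c,0),np.percentile(c,[3,97],axis=0))
for r in regions_of("goblet_foot",p)[:1]: c=cloud(p,r["pixels"]);print(r["score"],r["rect"],np.median(c,0),np.percentile(c,[3,97],axis=0))
```

```bash
python3 w.py .6605 -.0985 .072
```

```text
0.54 [266.4, 209.1, 287.2, 235.1] [ 0.4687 -0.0274  0.0398] [[ 0.4483 -0.0394  0.0149]
 [ 0.4905  0.0034  0.0464]]
0.76 [348.0, 224.1, 373.7, 249.7] [ 0.6586 -0.1037  0.0702] [[ 0.635  -0.1256  0.0653]
 [ 0.6864 -0.0733  0.0929]]
16.8833 [ 0.6092 -0.077   0.1348] rot [ 1.     -0.0007 -0.002 ] [-0.0007 -1.      0.0001] -0.9999979764429809 q [ 0.1373  0.4481 -0.1492 -0.0005 -0.9755  1.433 ] F [-0.9338  0.5585 -0.3317] 0.45043006527123486 0.0
delta tool [0.0515 0.0215 0.0627]
```

View pics/r2.png

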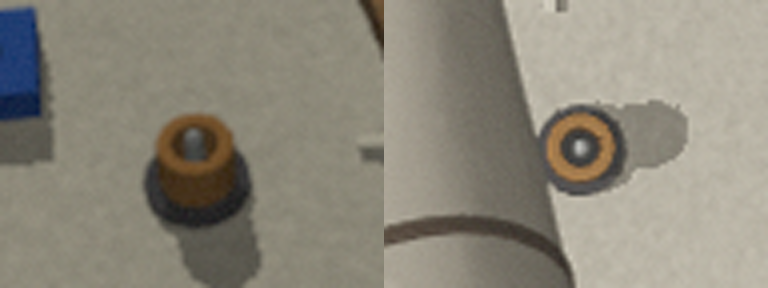

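Ring is down on the base around the post (crops 195,160 and 580,148). Next is the goblet foot, gripped by the stub.

Call:
hand_motion(
  deltas=[
    [[0.025, 0.01, 0], 0],
    [[0.05, 0.0215, 0], 0],
    [[0.05, 0.0215, 0.005], 0],
    [[0.05, 0.0215, 0.02], 0],
    [[0.05, 0.0215, 0.03], 0],
  ],
  lines="2,2",
)

```text
tcp_pos: [0.6582, -0.0977, 0.1048]
```

Call:
hand_motion(
  deltas=[
    [[0, 0, 0.012], 0],
    [[0, 0, 0.022], 0],
    [[0, 0, 0.027], 0],
    [[0, 0, 0.027], 0],
    [[0, 0, 0.027], 0],
  ],
)

```text
clock: 17.72
tcp_pos: [0.6596, -0.0982, 0.0788]
tool_rot: [1.0, 0.0, -0.0, 0.0]
ft_force: [-0.1, -0.3, -0.3]
opening: 0.451
grasp_force: 0.0
```

Call:
hand_motion(
  deltas=[
    [[0, 0, 0], 0],
    [[0, 0, 0], 0],
    [[0, 0, 0], 0],
  ],
  finger_gap=0.3,
  lines="2,6",
)

```text
tcp_pos: [0.6601, -0.0983, 0.0796]
tool_rot: [1.0, 0.0, 0.001, -0.0]
ft_force: [-0.5, -0.9, 0.8]
opening: 0.301
grasp_force: 0.0
```

```bash
python3 w.py .6605 -.0985 .072
```

```text
17.9667 [ 0.6601 -0.0983  0.0796] rot [1.     0.0003 0.0014] [ 0.0003 -1.      0.    ] -0.9999990759070987 q [ 0.094   0.5837 -0.0648  0.0001 -0.921   1.477 ] F [-0.453 -0.931  0.792] 0.30083246772071276 0.0
delta tool [0.0004 0.0002 0.0076]
```

Call:
hand_motion(
  deltas=[
    [[0.0005, 0, 0.004], 0],
    [[0.0005, 0, 0.0065], 0],
    [[0.0005, 0, 0.0065], 0],
    [[0.0005, 0, 0.0065], 0],
  ],
  lines="2,4",
)

```text
tcp_pos: [0.6599, -0.0983, 0.0719]
tool_rot: [1.0, 0.0, -0.0, 0.0]
ft_force: [-1.1, -0.1, 0.4]
```

Call:
hand_motion(
  deltas=[
    [[0, 0, 0], 0],
    [[0, 0, 0], 0],
    [[0, 0, 0], 0],
    [[0, 0, 0], 0],
    [[0, 0, 0], 0],
  ],
  finger_gap=0.05,
  grip_force=25,
  lines="2,6",
)

```text
tcp_pos: [0.6602, -0.0983, 0.0723]
tool_rot: [1.0, 0.0, 0.0, -0.0]
ft_force: [0.5, 0.6, -0.0]
opening: 0.146
grasp_force: 24.5
```

Call:
hand_motion(
  deltas=[
    [[0, 0, -0.001], 0],
    [[0, 0, -0.004], 0],
    [[0, 0, -0.01], 0],
    [[0, 0, -0.02], 0],
    [[0, 0, -0.035], 0],
  ],
  lines="2,6",
)

```text
tcp_pos: [0.6594, -0.0983, 0.1072]
tool_rot: [1.0, 0.0, -0.001, 0.0]
ft_force: [0.5, 0.2, -0.5]
opening: 0.15
grasp_force: 24.4
```

Call:
hand_motion(
  deltas=[
    [[0, 0, -0.02], 0],
    [[0, 0, -0.04], 0],
    [[0, 0, -0.05], 0],
    [[0, 0, -0.05], 0],
  ],
  lines="2,6",
)

```text
tcp_pos: [0.662, -0.0984, 0.1615]
tool_rot: [1.0, 0.0, 0.004, 0.0]
ft_force: [-0.5, -0.5, -0.1]
opening: 0.145
grasp_force: 24.4
```

Call:
hand_motion(
  deltas=[
    [[-0.008, -0.012, 0], 0],
    [[-0.023, -0.035, 0], 0],
    [[-0.038, -0.06, 0], 0],
    [[-0.054, -0.085, 0], 0],
    [[-0.07, -0.11, 0], 0],
  ],
  lines="2,2",
)

```text
tcp_pos: [0.5886, 0.0124, 0.1561]
```

Call:
hand_motion(
  deltas=[
    [[-0.016, -0.025, 0], 0],
    [[-0.032, -0.05, 0], 0],
    [[-0.048, -0.075, 0], 0],
    [[-0.064, -0.1, 0], 0],
    [[-0.08, -0.125, 0], 0],
  ],
  lines="2,2",
)

```text
tcp_pos: [0.5085, 0.1374, 0.1565]
```

Call:
hand_motion(
  deltas=[
    [[-0.016, -0.025, 0], 0],
    [[-0.032, -0.05, 0], 0],
    [[-0.048, -0.075, 0], 0],
    [[-0.06, -0.09, 0], 0],
    [[-0.06, -0.09, 0], 0],
  ],
  lines="2,2",
)

```text
tcp_pos: [0.448, 0.2285, 0.1567]
```

Call:
hand_motion(
  deltas=[
    [[0, 0, 0.01], 0],
    [[0, 0, 0.03], 0],
    [[0, 0, 0.06], 0],
    [[0, 0, 0.08], 0],
    [[0, 0, 0.08], 0],
  ],
)

```text
clock: 21.13
tcp_pos: [0.4475, 0.2231, 0.0723]
tool_rot: [1.0, -0.001, -0.004, 0.003]
ft_force: [0.3, -1.3, -1.0]
opening: 0.149
grasp_force: 24.5
```

Run:
```python
from h import *
np.set_printoptions(precision=4,suppress=True)
p=get_image("side");q=get_image("top");t=get_obs()["tcp_pos"];print(t)
f=lambda p,u:cv2.resize(p["image"][u[1]-36:u[1]+36,u[0]-48:u[0]+48,::-1],None,fx=4,fy=4,interpolation=cv2.INTER_CUBIC)
cv2.imwrite("pics/f1.png",np.hstack([f(x,proj(x,t)[0].astype(int)) for x in(p,q)]))
```

```bash
python3 w.py .4495 .2265 .0153
```

```text
[0.4502 0.2255 0.0764]
21.2333 [0.4502 0.2255 0.0764] rot [ 1.     -0.0009 -0.0017] [-0.0009 -1.     -0.0021] -0.999996261652591 q [ 0.7875  0.3586 -0.4864  0.0005 -0.7284  0.7821] F [ 0.5726 -0.8639  0.2823] 0.15142697814625264 24.521266222000122
delta tool [-0.0006 -0.0011  0.0611]
```

View pics/f1.png

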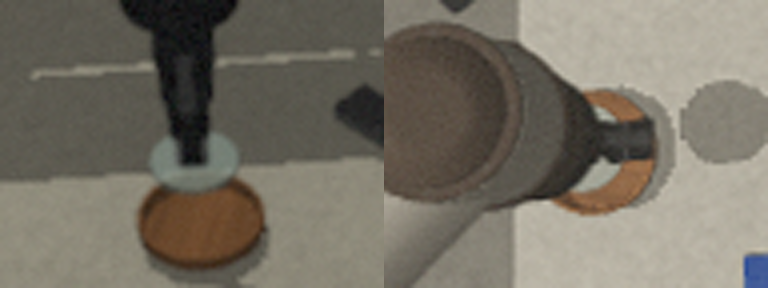

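Foot is held level above the dish (crop 195,160 over 200,222). Lowering.

Call:
hand_motion(
  deltas=[
    [[0, 0, 0.012], 0],
    [[0, 0, 0.026], 0],
    [[0, -0.001, 0.038], 0],
    [[0, -0.001, 0.046], 0],
    [[0, -0.001, 0.05], 0],
  ],
  lines="2,2",
)

```text
tcp_pos: [0.4507, 0.2277, 0.0274]
```

Call:
hand_motion(
  deltas=[
    [[0, 0, 0.002], 0],
    [[0, 0, 0.004], 0],
    [[0, 0, 0.005], 0],
    [[0, 0, 0.005], 0],
    [[0, 0, 0.005], 0],
  ],
  lines="2,6",
)

```text
tcp_pos: [0.4503, 0.2279, 0.0227]
tool_rot: [1.0, 0.0, 0.0, -0.0]
ft_force: [-0.3, 0.1, -0.6]
opening: 0.149
grasp_force: 24.5
```

```bash
python3 w.py .4495 .2265 .0153
```

```text
22.0667 [0.4503 0.2279 0.0227] rot [1.     0.0003 0.0007] [ 0.0003 -1.      0.0006] -0.9999996069061305 q [ 0.7907  0.445  -0.5341  0.0001 -0.5909  0.7804] F [-0.2862  0.1088 -0.5903] 0.14938553132107324 24.521088302135468
delta tool [-0.0008  0.0014  0.0074]
```

Call:
hand_motion(
  deltas=[
    [[-0.001, 0.001, 0.002], 0],
    [[-0.001, 0.001, 0.004], 0],
    [[-0.001, 0.001, 0.006], 0],
    [[-0.001, 0.001, 0.006], 0],
    [[-0.001, 0.001, 0.006], 0],
  ],
  lines="2,4",
)

```text
tcp_pos: [0.449, 0.2266, 0.0161]
tool_rot: [1.0, 0.0, -0.0, 0.0]
ft_force: [0.5, 0.1, -1.0]
```

Call:
hand_motion(
  deltas=[
    [[0, 0, 0.0008], 0],
    [[0, 0, 0.0015], 0],
    [[0, 0, 0.0015], 0],
    [[0, 0, 0.0015], 0],
  ],
  lines="2,6",
)

```text
tcp_pos: [0.4492, 0.2268, 0.0152]
tool_rot: [1.0, 0.0, 0.0, -0.0]
ft_force: [-1.5, 0.0, 4.5]
opening: 0.153
grasp_force: 24.9
```

Call:
hand_motion(
  deltas=[
    [[0, 0, 0], 0],
    [[0, 0, 0], 0],
    [[0, 0, 0], 0],
  ],
  finger_gap=0.3,
  lines="2,6",
)

```text
tcp_pos: [0.4491, 0.2267, 0.0147]
tool_rot: [1.0, 0.0, -0.0, -0.0]
ft_force: [-0.2, 0.7, -0.5]
opening: 0.299
grasp_force: 0.0
```

Call:
hand_motion(
  deltas=[
    [[0, 0, -0.005], 0],
    [[0, 0, -0.02], 0],
    [[0, 0, -0.05], 0],
    [[0, 0, -0.085], 0],
    [[0, 0, -0.12], 0],
  ],
  lines="2,2",
)

```text
tcp_pos: [0.4487, 0.2262, 0.136]
```

Call:
hand_motion(
  deltas=[
    [[0.016, 0.025, 0], 0],
    [[0.032, 0.05, 0], 0],
    [[0.048, 0.075, 0], 0],
    [[0.064, 0.1, 0], 0],
    [[0.08, 0.125, 0], 0],
  ],
  finger_gap=1.0,
  lines="2,2",
)

```text
tcp_pos: [0.5296, 0.1005, 0.1353]
```

Call:
hand_motion(
  deltas=[
    [[0.016, 0.025, 0], 0],
    [[0.032, 0.05, 0], 0],
    [[0.048, 0.075, 0], 0],
    [[0.064, 0.1, 0], 0],
    [[0.07, 0.11, 0], 0],
  ],
  lines="2,2",
)

```text
tcp_pos: [0.6006, -0.0111, 0.1348]
```

Run:
```python
from h import *
from scipy.optimize import least_squares
np.set_printoptions(precision=4,suppress=True)
p=get_image("side");q=get_image("top")
f=lambda p,u:cv2.resize(p["image"][u[1]-36:u[1]+36,u[0]-48:u[0]+48,::-1],None,fx=4,fy=4,interpolation=cv2.INTER_CUBIC)
cv2.imwrite("pics/f2.png",np.hstack([f(x,proj(x,[.4495,.2265,.01])[0].astype(int)) for x in(p,q)]))
al=cloud(p,np.fromfunction(lambda v,u:np.hypot(u-360,v-250)<32,(400,640)));al=al[np.hypot(al[:,0]-.6605,al[:,1]+.0985)<.05]
for r,a,b in((.034,.048,.058),(.032,.012,.04)):
    c=al[(al[:,2]>a)&(al[:,2]<b)];print(least_squares(lambda s:np.hypot(*(c[:,:2]-s).T)-r,[.66,-.098]).x)
c=al[(al[:,2]>.058)];print("top z",np.median(c[:,2]),c[:,:2].min(0),c[:,:2].max(0))
```

```bash
python3 w.py .6605 -.0985 .03
```

```text
[ 0.6596 -0.0988]
[ 0.6598 -0.0984]
top z 0.06365451067466366 [ 0.6255 -0.1339] [ 0.693  -0.0649]
24.4167 [ 0.5997 -0.01    0.1345] rot [ 1.     -0.003  -0.0003] [-0.003  -1.     -0.0001] -0.9999999498974742 q [ 0.253   0.4257 -0.1879  0.     -0.9575  1.3148] F [-0.2931  0.3374 -0.2151] 0.9975991157948669 0.0
delta tool [0.0611 0.0883 0.1045]
```

View pics/f2.png

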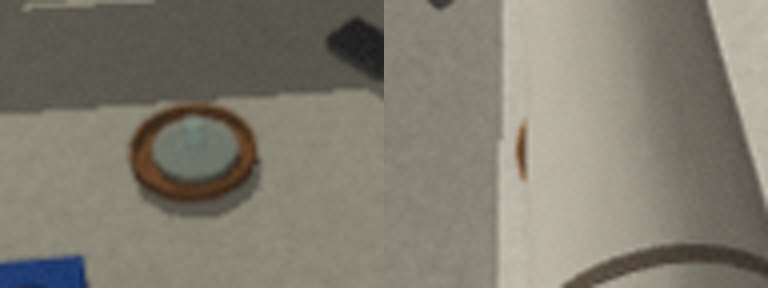

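Foot lies flat inside the dish (crop 195,148). The canister is unmoved at (0.660,-0.0985). Gripping it by the lid.

Call:
hand_motion(
  deltas=[
    [[0.02, 0.029, 0], 0],
    [[0.04, 0.058, 0], 0],
    [[0.055, 0.08, 0], 0],
    [[0.0605, 0.088, 0], 0],
    [[0.0605, 0.088, 0], 0],
  ],
  lines="2,2",
)

```text
tcp_pos: [0.6599, -0.097, 0.1343]
```

Call:
hand_motion(
  deltas=[
    [[0, 0, 0.005], 0],
    [[0, 0, 0.015], 0],
    [[0, 0, 0.025], 0],
    [[0, 0, 0.03], 0],
    [[0, 0, 0.03], 0],
  ],
  lines="2,2",
)

```text
tcp_pos: [0.6579, -0.0953, 0.1025]
```

```bash
python3 w.py .66 -.0985 .028
```

```text
25.25 [ 0.6579 -0.0953  0.1025] rot [ 1.      0.0011 -0.0045] [ 0.0011 -1.      0.0001] -0.9999900247552618 q [ 0.0986  0.5586 -0.0448 -0.0007 -0.9718  1.4737] F [ 0.3392  0.7024 -0.5421] 1.0012098080765284 0.0
delta tool [0.0024 0.0032 0.0745]
```

Call:
hand_motion(
  deltas=[
    [[0, 0.001, 0], 0],
    [[0, 0.001, 0], 0],
  ],
  lines="2,2",
)

```text
tcp_pos: [0.6598, -0.0971, 0.105]
```

```bash
python3 w.py .66 -.0985 .028
```

```text
25.4167 [ 0.6598 -0.0971  0.105 ] rot [1.     0.0007 0.0004] [ 0.0007 -1.     -0.0002] -0.9999999202049695 q [ 0.0959  0.5571 -0.0406  0.0003 -0.9727  1.4754] F [-0.3998 -0.5356 -0.4067] 0.9988351267360448 0.0
delta tool [0.0002 0.0014 0.077 ]
```

Call:
hand_motion(
  deltas=[
    [[0, 0.0005, 0.012], 0],
    [[0, 0.0005, 0.026], 0],
    [[0, 0.0005, 0.038], 0],
    [[0, 0.0005, 0.05], 0],
    [[0, 0.0005, 0.058], 0],
  ],
  lines="2,4",
)

```text
tcp_pos: [0.6588, -0.0979, 0.0447]
tool_rot: [1.0, -0.0, -0.001, -0.0]
ft_force: [0.1, 0.1, -0.0]
```

Call:
hand_motion(
  deltas=[
    [[0, 0, 0.008], 0],
    [[0, 0, 0.014], 0],
    [[0, 0, 0.0185], 0],
    [[0, 0, 0.0185], 0],
    [[0, 0, 0.0185], 0],
  ],
  lines="2,4",
)

```text
tcp_pos: [0.6598, -0.0978, 0.0284]
tool_rot: [1.0, 0.0, 0.0, 0.0]
ft_force: [0.0, -0.9, 0.0]
```

```bash
python3 w.py .66 -.0985 .028
```

```text
26.25 [ 0.6598 -0.0978  0.0284] rot [1.     0.0003 0.0002] [ 0.0003 -1.     -0.0001] -0.9999999622894122 q [ 0.0948  0.6422 -0.1059  0.0002 -0.8225  1.4762] F [ 0.0127 -0.888   0.0383] 1.000514808565932 0.0
delta tool [0.0002 0.0007 0.0004]
```

Call:
hand_motion(
  deltas=[
    [[0, 0.0005, 0], 0],
    [[0, 0.0005, 0], 0],
    [[0, 0.0005, 0], 0],
    [[0, 0.0005, 0], 0],
    [[0, 0.0005, 0], 0],
  ],
  finger_gap=0.6,
  grip_force=35,
  lines="2,6",
)

```text
tcp_pos: [0.6605, -0.0985, 0.0296]
tool_rot: [1.0, 0.0, 0.001, 0.0]
ft_force: [-0.5, -1.0, 5.3]
opening: 0.784
grasp_force: 40.2
```

Call:
hand_motion(
  deltas=[
    [[0, 0, -0.001], 0],
    [[0, 0, -0.004], 0],
    [[0, 0, -0.01], 0],
    [[0, 0, -0.02], 0],
    [[0, 0, -0.035], 0],
  ],
  lines="2,6",
)

```text
tcp_pos: [0.6581, -0.0981, 0.062]
tool_rot: [1.0, -0.0, -0.002, -0.0]
ft_force: [0.6, 0.2, -3.2]
opening: 0.782
grasp_force: 39.9
```

Call:
hand_motion(
  deltas=[
    [[0, 0, -0.02], 0],
    [[0, 0, -0.04], 0],
    [[0, 0, -0.06], 0],
    [[0, 0, -0.06], 0],
    [[0, 0, -0.06], 0],
  ],
  lines="2,6",
)

```text
tcp_pos: [0.6601, -0.098, 0.1245]
tool_rot: [1.0, 0.0, 0.001, -0.0]
ft_force: [0.3, 1.1, -3.9]
opening: 0.785
grasp_force: 39.9
```

```bash
python3 w.py .4335 -.2075 .033
```

```text
27.5 [ 0.6601 -0.098   0.1245] rot [1.     0.     0.0026] [ 0.     -1.      0.0008] -0.9999962977214287 q [ 0.0942  0.5379 -0.0204 -0.0006 -1.0098  1.477 ] F [ 0.2707  1.061  -3.9154] 0.7851821132501255 39.93195354938507
delta tool [-0.2268  0.1096  0.0908]
```

Call:
hand_motion(
  deltas=[
    [[-0.01, 0.005, 0], 0],
    [[-0.03, 0.015, 0], 0],
    [[-0.056, 0.027, 0], 0],
    [[-0.082, 0.04, 0], 0],
    [[-0.11, 0.053, 0], 0],
  ],
  lines="2,2",
)

```text
tcp_pos: [0.5473, -0.1514, 0.1211]
```

Call:
hand_motion(
  deltas=[
    [[-0.026, 0.013, 0], 0],
    [[-0.052, 0.025, 0], 0],
    [[-0.078, 0.038, 0], 0],
    [[-0.1, 0.048, 0], 0],
    [[-0.1165, 0.0565, 0], 0],
  ],
  lines="2,2",
)

```text
tcp_pos: [0.4294, -0.2079, 0.1216]
```

Call:
hand_motion(
  deltas=[
    [[0, 0, 0.01], 0],
    [[0, 0, 0.03], 0],
    [[0, 0, 0.045], 0],
    [[0, 0, 0.055], 0],
    [[0, 0, 0.055], 0],
  ],
  lines="2,6",
)

```text
tcp_pos: [0.43, -0.2073, 0.065]
tool_rot: [1.0, -0.0, -0.004, -0.001]
ft_force: [-1.3, 0.4, -3.2]
opening: 0.781
grasp_force: 40.2
```

Run:
```python
from h import *
np.set_printoptions(precision=4,suppress=True)
p=get_image("side");q=get_image("top");t=get_obs()["tcp_pos"];print(t)
f=lambda p,u:cv2.resize(p["image"][u[1]-45:u[1]+45,u[0]-48:u[0]+48,::-1],None,fx=4,fy=4,interpolation=cv2.INTER_CUBIC)
cv2.imwrite("pics/c1.png",np.hstack([f(x,proj(x,[.4335,-.2075,.03])[0].astype(int)) for x in(p,q)]))
```

```bash
python3 w.py .4335 -.2075 .033
```

```text
[ 0.4323 -0.2077  0.0674]
28.85 [ 0.4323 -0.2077  0.0674] rot [ 1.      0.0002 -0.0028] [ 0.0002 -1.      0.0003] -0.9999961507347311 q [-0.1082  0.3395 -0.5521 -0.0001 -0.682   1.6793] F [-0.5739  0.4989 -2.6399] 0.7820459170746785 40.247785449028015
delta tool [ 0.0013 -0.0002  0.0344]
```

View pics/c1.png

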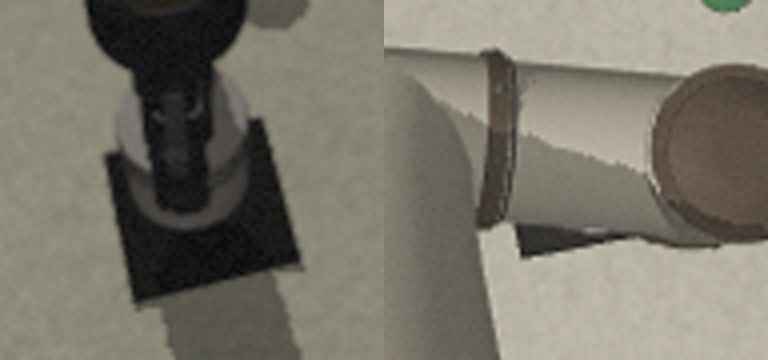

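Canister is held upright over the mat (crop 188,165; mat 200,215). Lowering.

Call:
hand_motion(
  deltas=[
    [[0, 0, 0.006], 0],
    [[0, 0, 0.014], 0],
    [[0, 0, 0.022], 0],
    [[0, 0, 0.028], 0],
    [[0, 0, 0.028], 0],
  ],
  lines="2,2",
)

```text
tcp_pos: [0.432, -0.2076, 0.0388]
```

Call:
hand_motion(
  deltas=[
    [[0, 0, 0], 0],
    [[0, 0, 0.002], 0],
    [[0, 0, 0.004], 0],
    [[0, 0, 0.004], 0],
    [[0, 0, 0.004], 0],
  ],
  lines="2,6",
)

```text
tcp_pos: [0.4332, -0.2079, 0.0364]
tool_rot: [1.0, 0.0, 0.0, 0.0]
ft_force: [-0.1, 0.5, -2.5]
opening: 0.782
grasp_force: 40.2
```

```bash
python3 w.py .4335 -.2075 .033
```

```text
29.6833 [ 0.4332 -0.2079  0.0364] rot [1.     0.0002 0.0001] [ 0.0002 -1.     -0.    ] -0.9999999936090221 q [-0.1083  0.3917 -0.5812  0.     -0.5977  1.6793] F [-0.0734  0.513  -2.5359] 0.7822182343064359 40.24830758571625
delta tool [ 0.0003 -0.0004  0.0034]
```

Call:
hand_motion(
  deltas=[
    [[0, 0, 0.001], 0],
    [[0, 0, 0.002], 0],
    [[0, 0, 0.003], 0],
    [[0, 0, 0.003], 0],
    [[0, 0, 0.003], 0],
  ],
  lines="2,4",
)

```text
tcp_pos: [0.4332, -0.2079, 0.0336]
tool_rot: [1.0, 0.0, 0.0, 0.0]
ft_force: [-1.2, 0.5, 1.4]
```

Call:
hand_motion(
  deltas=[
    [[0, 0, 0.0008], 0],
    [[0, 0, 0.0015], 0],
    [[0, 0, 0.0015], 0],
    [[0, 0, 0.0015], 0],
  ],
  lines="2,4",
)

```text
tcp_pos: [0.4332, -0.2079, 0.0335]
tool_rot: [1.0, 0.0, 0.0, 0.0]
ft_force: [-3.7, 2.9, 13.3]
```

Firm contact. I release it, retreat straight up, and check everything.

Call:
hand_motion(
  deltas=[
    [[0, 0, -0.0012], 0],
    [[0, 0, -0.0012], 0],
    [[0, 0, -0.0012], 0],
    [[0, 0, -0.0012], 0],
    [[0, 0, -0.0012], 0],
  ],
  finger_gap=1.0,
  lines="2,6",
)

```text
tcp_pos: [0.4332, -0.2079, 0.0328]
tool_rot: [1.0, 0.0, -0.0, 0.0]
ft_force: [0.5, 0.5, 0.0]
opening: 0.996
grasp_force: 0.0
```

Call:
hand_motion(
  deltas=[
    [[0, 0, -0.01], 0],
    [[0, 0, -0.03], 0],
    [[0, 0, -0.06], 0],
    [[0, 0, -0.09], 0],
    [[0, 0, -0.12], 0],
  ],
  lines="2,4",
)

```text
tcp_pos: [0.4328, -0.2078, 0.154]
tool_rot: [1.0, 0.0, -0.001, -0.0]
ft_force: [0.3, 0.4, -0.4]
```

Call:
hand_motion(
  deltas=[
    [[0, 0.03, 0], 0],
    [[0, 0.06, 0], 0],
    [[0, 0.09, 0], 0],
    [[0, 0.12, 0], 0],
    [[0, 0.14, 0], 0],
  ],
  lines="2,2",
)

```text
tcp_pos: [0.433, -0.35, 0.1528]
```

Call:
hand_motion(
  deltas=[
    [[0, 0, 0], 0],
    [[0, 0, 0], 0],
    [[0, 0, 0], 0],
  ],
)

```text
clock: 31.93
tcp_pos: [0.4328, -0.3474, 0.1525]
tool_rot: [1.0, -0.0, -0.0, -0.0]
ft_force: [-0.2, 0.5, 0.7]
opening: 0.998
grasp_force: 0.0
```

Run:
```python
from h import *
from scipy.optimize import least_squares
np.set_printoptions(precision=4,suppress=True)
p=get_image("side");q=get_image("top")
cv2.imwrite("pics/end.png",p["image"][:,:,::-1])
cv2.imwrite("pics/endt.png",cv2.resize(q["image"][80:300,200:480,::-1],None,fx=2.5,fy=2.5))
for n in("egg_center","bronze_ring","goblet_foot","canister","file","tumbler"):
  for x in(p,q):
    for r in regions_of(n,x)[:1]: c=cloud(x,r["pixels"]);print(n,x["shot"],round(r["score"],2),np.median(c,0),*np.percentile(c,[3,97],axis=0))
for x in(p,q):
    c=cloud(x,np.ones((400,640),bool));c=c[np.hypot(c[:,0]-.433,c[:,1]+.208)<.05];c=c[(c[:,2]>.012)&(c[:,2]<.058)]
    print("can",least_squares(lambda s:np.hypot(*(c[:,:2]-s).T)-.033,[.433,-.208],loss="soft_l1",f_scale=.002).x,len(c))
```

```text
egg_center 26 0.63 [0.6256 0.0925 0.0545] [0.6103 0.0832 0.0365] [0.644  0.1093 0.0667]
egg_center 27 0.59 [0.626  0.1031 0.0579] [0.6114 0.0868 0.0287] [0.644  0.1187 0.0673]
bronze_ring 26 0.62 [ 0.825  -0.0491  0.0136] [ 0.7046 -0.0583  0.006 ] [ 0.9111 -0.0368  0.0194]
bronze_ring 27 0.64 [ 0.4716 -0.0199  0.0427] [ 0.4496 -0.038   0.0235] [0.4916 0.0031 0.0463]
canister 27 0.77 [ 0.4361 -0.1987  0.0661] [ 0.4064 -0.2232  0.0294] [ 0.4631 -0.1751  0.07  ]
file 26 0.75 [ 0.8255 -0.0497  0.0134] [ 0.707  -0.0583  0.0061] [ 0.9114 -0.0379  0.0193]
file 27 0.92 [ 0.8215 -0.0468  0.0129] [ 0.7122 -0.0549  0.007 ] [ 0.9117 -0.0381  0.0193]
tumbler 26 0.82 [ 0.7228 -0.3204  0.0573] [ 0.6898 -0.3578  0.0046] [ 0.7495 -0.2971  0.0923]
tumbler 27 0.77 [ 0.727  -0.3315  0.0545] [ 0.6904 -0.3546  0.0025] [ 0.7506 -0.294   0.0926]
can [ 0.433 -0.208] 0
can [ 0.4344 -0.2082] 37
```

View pics/end.png

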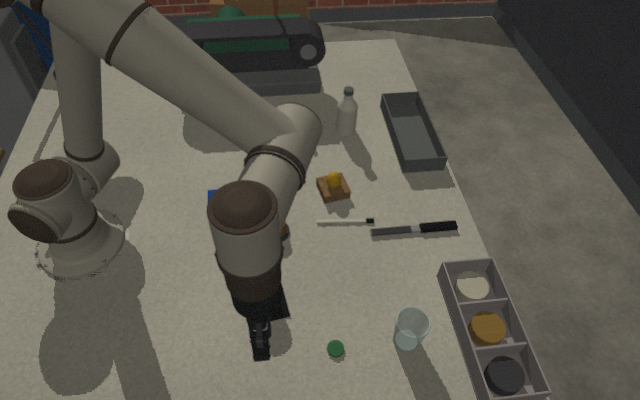

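View pics/endt.png

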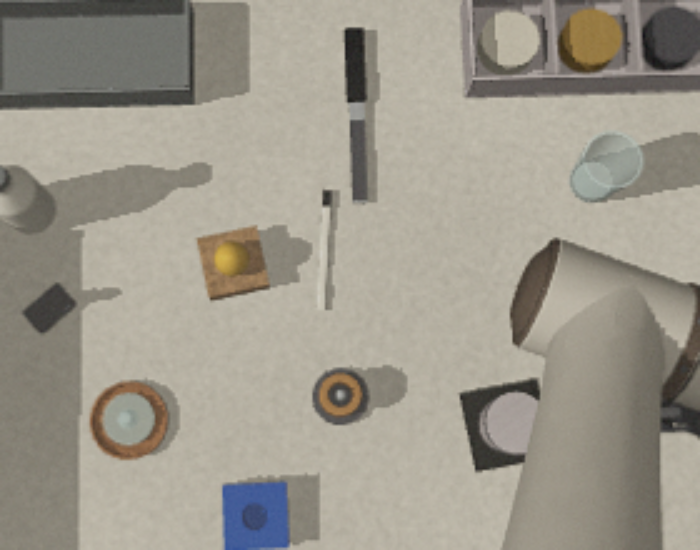

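The top view shows:
- egg in the cork at (229,258)
- ring on the post at (340,396)
- foot in the dish at (128,419)
- canister upright near the middle of the mat at (512,422)

The file and tumbler are unmoved. The arm is clear and still.

```bash
python3 -c "from bench import *;print(sign_off())"
```

```text
the job is handed in; nothing more can be done
None
```

The stack was taken apart in the order asked and the job is handed in at about 32 s: the final pictures show the egg in the cork hole, the ring down on the post's base, the foot flat in the dish and the canister upright within about 2 mm of the mat's middle, with the file and tumbler where they were.

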